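Back the parts carousel up one notch

ROBOT

A 6-joint arm with a two-finger parallel gripper is mounted at the origin on the work surface. World frame = base frame: x ahead of the robot, y to its left, z up, the work surface at z = 0. Lengths are in m, angles in rad, forces in N, time in s.
With the tool pointing down it reaches from about 0.225 to 0.875 m from the base axis. Payload 3.4 kg.
Tool frame: the origin (TCP) lies at the very end of the fingers, on their centre line; the grasp point (between the pads) lies 19 mm behind it (grip_depth is the distance from the TCP to the grasp point, in m); x points along the fingers, z is the direction in which the jaws open and shut, and the axes are right-handed (so a half turn about x gives the same grasp; the last joint's range is limited). The gripper opens to 85 mm and grips with 20 to 120 N. Pads are 22 mm wide; open, the fingers measure 114 mm over their backs; the gripper's body (76 mm by 85 mm) begins 54 mm behind the grasp point. The pads swing forward as they close: fully open they stand 13 mm farther back than shut.
Start: joints at [1.191, 0.276, 1.505, -0, 1.361, -0.121], TCP at [0.147, 0.556, 0.231] pointing down, gripper open.
Joint ranges: [-2.89, 2.89], [-0.75, 2.08], [0.22, 2.7], [-1.18, 4.32], [0.11, 2.71], [-2.7, 2.7]. Speed limits (rad/s): [2.57, 2.57, 3.14, 3.14, 3.14, 3.14].

INTERFACE

Orientations are given as a unit quaternion [w, x, y, z].
In Python, from rig import get_state, get_image, sign_off, grip_depth gives the robot as it stands. The module is installed in compiled form; this text tells all that it offers.
- The arm moves only by the tool arm_command, never from a script. Its argument "series" is a list of rows, each an object with "dp": the shift along the tool's x, y, z scaled (see below), a list of three; "angular": the turn, a rotation vector about the tool's x, y, z scaled (see below), a list of three; "gripper": the finger opening in mm, from 0 to 85.4. A call has exactly 8 rows; each row shifts and turns the pose as measured when the row begins, along the tool's axes as they then stand; what a row does not reach is not made up. The controller multiplies each number of a shift by 0.12 m and each number of a turn by 90 degrees. A row lasts 1/8 s, in which the tool goes at most 62.5 mm and 10.7 degrees, less where a joint would pass 70% of its speed; a pose out of reach is approached as far as the arm can. A call with a number of a shift or a turn outside -1 to 1 is refused whole. A call with a gripper value outside its range is refused whole. The fingers move at their own pace and stop on an object; "grip_force" is the grip in N (left out, the last holds). Time passes only in rows, so rows that do not move let the fingers close, or fill a call up. It gives the time, the measured TCP pose, the force and the opening at its end, in the units of the state.
- get_state(): the state, without advancing time (a new reading comes with each control period).
- get_image(name): name is "side" or "top" or "wrist"; returns a dict with "image" (480x640x3 uint8, blue, green, red), "depth" (480x640 float32, m along the optical axis (not along the pixel's ray), 0 where there is no reading), "mtx" (3x3 intrinsics, pixels), "view" (4x4, takes a point from world to camera coordinates); the wrist camera has in their place "mount" (4x4, takes a point from camera to tool coordinates, whose origin is the TCP and whose axes are the tool frame's). Camera axes: x right, y up, looking along -z (the intrinsics and any distortion apply to the point x, -y, -z); pixel columns grow to the right and rows downward; lengths in m; the calibration is good to about 2 mm. A picture is of the moment at which its call begins: read the wrist's pose just before it.
- sign_off(): hands the job in, once; it reports no verdict.
The state is a dict: "clock": time; "qpos": joint angles; "qd": joint speeds; "effort": joint torques, N m; "position": TCP position; "ee_rot": TCP orientation; "contact_force": force on the tool from outside, world axes, zero at the start; "moment": the same for the moment, N m; "width": finger opening in m.
Only numpy, scipy, OpenCV 4.12 (cv2) and the standard library are available. Lean on these libraries where they do the work, as an engineer would, in place of code of your own. Each camera call takes 0.05 s, during which the arm holds its last target. There are 200 camera calls.

TASK

The ratcheted parts carousel on the bench was turned one notch too far. Using a fingertip only, push the pawl's ball-topped lever outward so that the pawl lifts out of the toothed rim and stays tipped back, gently push the carousel backward (clockwise seen from above) by exactly one notch, then push the lever back so that the pawl drops fully down into that next gap. Only push the carousel and the pawl, gently, without pinching or gripping them, and leave every other thing on the bench where it is.

Things in the scene. Friction and masses are not known exactly. Their poses are not given: they have to be found in the camera images.
- feeder: Steel base plate of the carousel, screwed to the bench: 200 x 200 mm, 12 mm thick, with a 70 mm wide tongue on its +y side that carries the pawl. Origin on the bench directly under the wheel's axis; z is up, +y points from the wheel's axis to the pawl; yaw within half a radian.
- hub (a point): Top centre of the carousel's hub (32 mm across, 84 mm above the bench), on the vertical axis of the wheel. The wheel is a round aluminium disc, 200 mm across, upper face 34 mm above the bench. Twelve saw teeth stand on its rim between radii 86 and 100 mm, tops 44 mm above the bench.
- wheel (a joint): Wheel angle, rad, growing anticlockwise from above; one notch is 0.524. 1.5 N at the fin turns it; it stays where left. With the pawl down in its present gap it can read 0 (upright tooth face on the pawl, blocking backward = clockwise = negative) to 0.19 (foot of the ramp) and starts between. In the next gap, one notch back, the pawl lies fully down only from -0.52 to -0.30.
- fin (a point): Top edge of one of six radial compartment walls, 65 mm from the axis, 70 mm above the bench, at direction -75 degrees in the base's frame at wheel angle 0; turns with the wheel. Walls are 60 degrees apart, 4 mm thick, from 14 to 80 mm radius and from 34 to 70 mm above the bench; any may be pushed. Compartments are empty but the two by the pawl, with a fixed filling 11 mm high.
- axle (a point): Middle of the pawl's level axle, which lies along the base's x axis at y = 130 mm in the base's frame, 62 mm above the bench, between two cheeks. From it an arm reaches in to the pawl's nose (8 mm wide, 12 mm along the radius, centred 93 mm from the wheel's axis) and a 10 mm rod leans up to a heavy ball.
- pawl (a joint): Angle of the steel pawl, rad: 0 = down, nose in a gap of the toothed rim; 0.75 = tipped fully back on its stop. Balance point at about 0.40: short of it the pawl falls back down, past it it falls open and stays. The nose is clear of the teeth from about 0.27 up. Pushing at the ball takes under 1 N.
- ball (a point): Centre of the 28 mm black plastic ball on top of the pawl's lever, 80 mm from the axle. Pawl down: at y = 108 mm in the base's frame, 139 mm above the bench, over the rim. Pawl tipped back: at y = 166 mm, 133 mm above the bench. Push it away from the wheel (+y of the base) to lift the pawl, towards the wheel (-y) to drop it; best with the very end of the finger, a little below the ball's centre.
- heatsink: Bystander, loose, not to be moved: bronze finned heat sink, 50 x 60 mm, 32 mm high. Origin at the centre of its underside.
- capacitor: Bystander, loose, not to be moved: blue ceramic disc capacitor, 34 mm across, 10 mm high, with two wires. Origin at the centre of its underside.
- grille: Bystander, loose, not to be moved: cream plastic speaker grille lying flat, 85 x 130 mm, 12 mm high. Origin at the centre of its underside.
- electrolytic: Bystander, loose, not to be moved: black can capacitor standing up, 35 mm across, 45 mm high. Origin at the centre of its underside.
- transformer: Bystander, loose, not to be moved: small transformer, 66 x 60 mm, 48 mm high. Origin at the centre of its underside.
- spool: Bystander, loose, not to be moved: grey plastic spool standing on its flange, 52 mm across, 40 mm high. Origin at the centre of its underside.
- nutdriver: Bystander, loose, not to be moved: nut driver lying down, 225 mm long, 26 mm thick. Origin at the centre of its underside (below the middle of its length).

How it is judged:
On the way, in this order (a step that is already met when the one before it is completed fails the run):
1. the pawl is tipped back while the wheel is still in its first notch (value of joint pawl above 0.6 rad and value of joint wheel above -0.15 rad), for 0.2 s.
2. with the pawl back, the wheel is turned backward one notch (value of joint pawl above 0.5 rad and value of joint wheel between -0.545 and -0.28 rad), for 0.2 s.
At the end, for the whole second after the job is handed in: The wheel stands one notch back (wheel reading between -0.545 and -0.28 rad), the pawl is fully down in that gap (pawl reading below 0.06 rad), both are at rest, and every bystander is within 10 mm of where it stood (value of joint pawl below 0.06 rad and value of joint wheel between -0.545 and -0.28 rad and velocity of joint wheel between -0.03 and 0.03 rad/s and velocity of joint pawl between -0.05 and 0.05 rad/s and distance of each of heatsink, capacitor, grille, electrolytic, transformer, spool, nutdriver from where it was at the start of the episode below 0.01 m); the robot touches nothing.
It fails at once if a bystander is moved or lifted by more than 15 mm (distance of any of heatsink, capacitor, grille, electrolytic, transformer, spool, nutdriver from where it was at the start of the episode above 0.015 m).
It fails at once if the pawl is pushed roughly, with more than 35 N (contact force between the fingers and pawl above 35 N).
It fails at once if the fingers are put round the pawl's ball (distance between the grasp point and ball below 0.014 m).
It fails at once if the carousel is pinched, forced or pushed roughly, with more than 35 N (contact force between the fingers and wheel above 35 N).
It also fails if it takes over 59 s, if anything falls off the work surface, if the arm or the gripper's body presses on something with over 40 N, if the wrist force passes 120 N, or if a joint passes its speed limit or range.

## Working session

There is one attempt and no reset: what is moved stays moved. The work goes in short steps, Python scripts to look and compute and a tool call to move; the robot and the scene stay as the last step left them, time stands still between calls to the robot, and variables do not carry over. Pictures are saved under pics/ and viewed, about 8 in all and at most 12, crops included, and the job is handed in when it is done.

Besides the shell and the picture viewer there is one more tool, called after "Emit:" as name(argument=value, ...) on one line, values as JSON. arm_command: Moves the arm, as the interface text tells. Its arguments: {"type":"object","properties":{"series":{"type":"array","items":{"type":"object","properties":{"dp":{"type":"array","items":{"type":"number"}},"angular":{"type":"array","items":{"type":"number"}},"gripper":{"type":"number"}}}},"grip_force":{"type":"number"}},"required":["series"]}

```bash
mkdir -p pics
cat > h.py <<'E'
import numpy as np, cv2
from rig import get_state, get_image
def ray(im,u,v):
    K=im["mtx"];V=np.array(im["view"]);R=V[:3,:3];t=V[:3,3]
    d=np.array([(u-K[0][2])/K[0][0],-(v-K[1][2])/K[1][1],-1.0])
    return -R.T@t, R.T@d
def onz(im,u,v,z):
    o,d=ray(im,u,v); return o+d*(z-o[2])/d[2]
def dep(im,u,v):
    o,d=ray(im,u,v); return o+d*im["depth"][int(v),int(u)]
def cloud(im):
    K=im["mtx"];V=np.array(im["view"]);R=V[:3,:3];t=V[:3,3]
    v,u=np.mgrid[:480,:640];d=im["depth"]
    p=np.stack([(u-K[0][2])/K[0][0]*d,-(v-K[1][2])/K[1][1]*d,-d],-1)
    w=(p-t)@R; w[d==0]=np.nan; return w
E
python3 - <<'E'
from h import *
import pickle
for n in("top","side"):
    im=get_image(n);cv2.imwrite(f"pics/{n}0.png",im["image"]);pickle.dump(im,open(n+"0.pkl","wb"))
s=get_state();print(s)
import rig;print(rig.grip_depth)
E
```

```text
{'clock': 0.1, 'qpos': array([ 1.19100711e+00,  2.76523783e-01,  1.50602035e+00,  4.80826054e-05,
        1.36074202e+00, -1.21042571e-01]), 'qd': array([-0.00073132, -0.00076983, -0.00257407,  0.00040586, -0.00063622,
       -0.00029287]), 'effort': array([ 2.63295005e-03, -4.17702842e+01, -2.46406084e+01, -3.91056274e-04,
        5.87457296e-03,  2.36449443e-05]), 'position': array([0.1469535 , 0.55539634, 0.23052528]), 'ee_rot': array([ 0.55980624, -0.43160309,  0.56085336,  0.43102118]), 'contact_force': array([0.26945557, 0.00287716, 0.37963336]), 'moment': array([ 0.01543431,  0.02138832, -0.01562237]), 'width': 0.08548515502809578}
0.0187
```

View pics/top0.png

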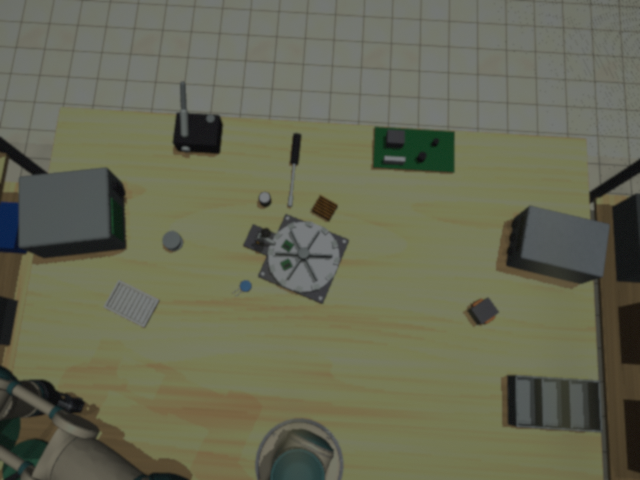

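View pics/side0.png

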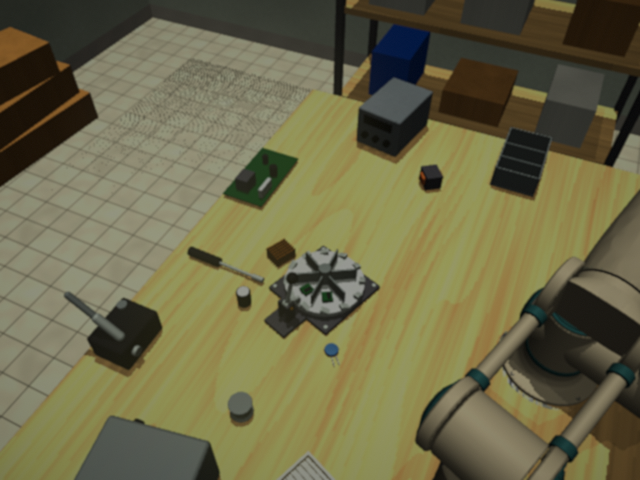

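The top view shows the wheel hub near (303,256), with the pawl and ball near (262,238). The heatsink is at (324,208), the electrolytic at (265,199) and the capacitor at (246,286). The side view shows the pawl at (290,300).

Run:
```python
from h import *
import pickle
T=pickle.load(open("top0.pkl","rb"));S=pickle.load(open("side0.pkl","rb"))
print(T["view"],T["mtx"])
print("hub",onz(T,304,255,.084),dep(T,304,255)); print("side hub",onz(S,325,268,.084),dep(S,325,268))
w=cloud(T)
for n,(u,v) in dict(hs=(324,208),cap=(246,286),elec=(265,199),spool=(172,241),grille=(132,304),trafo=(483,311)).items(): print(n,dep(T,u,v).round(3))
def plate(w):
    m=(w[...,2]>.026)&(w[...,2]<.05)&(abs(w[...,0]-onz(T,304,255,.03)[0])<.14)&(abs(w[...,1]-onz(T,304,255,.03)[1])<.11)
    return m
for n,im in(("T",T),("S",S)):
    w=cloud(im); c=onz(T,304,255,.03)
    r=np.hypot(w[...,0]-c[0],w[...,1]-c[1])
    m=(w[...,2]>.1)&(w[...,2]<.2)&(r<.2); print(n,"high",m.sum(),w[m].round(3)[:30])
    m=(w[...,2]>.03)&(w[...,2]<.05)&(r<.12)
    print("rim bbox",cv2.minEnclosingCircle((w[m][:,:2]*1000).astype(np.float32)),m.sum())
for n,im,b in(("T",T,(225,185,365,310)),("S",S,(220,220,400,380))):
    c=im["image"][b[1]:b[3],b[0]:b[2]]; c=cv2.resize(c,(800,int(800*c.shape[0]/c.shape[1])),interpolation=cv2.INTER_CUBIC)[:600]
    cv2.imwrite(f"pics/crop{n}.png",cv2.convertScaleAbs(c,alpha=1.8))
```

```text
[[ 6.39839418e-02 -9.97950858e-01  3.74914681e-04 -3.25398195e-02]
 [ 9.68658584e-01  6.21962040e-02  2.40483223e-01 -6.24040798e-01]
 [-2.40013757e-01 -1.50239002e-02  9.70653223e-01 -1.56891195e+00]
 [ 0.00000000e+00  0.00000000e+00  0.00000000e+00  1.00000000e+00]] [[595.66432777   0.         311.40047735]
 [  0.         595.66432777 227.64442439]
 [  0.           0.           1.        ]]
hub [0.54519408 0.02253046 0.084     ] [0.54468246 0.02246592 0.08657922]
side hub [0.55049142 0.02532649 0.084     ] [0.54890861 0.02896164 0.08873012]
hs [ 0.694 -0.024  0.039]
cap [0.461 0.181 0.009]
elec [0.708 0.145 0.044]
spool [0.57  0.396 0.041]
grille [0.391 0.495 0.006]
trafo [ 0.429 -0.473  0.044]
T high 86 [[0.598 0.134 0.146]
 [0.598 0.131 0.15 ]
 [0.599 0.129 0.143]
 [0.598 0.126 0.149]
 [0.599 0.123 0.145]
 [0.6   0.121 0.141]
 [0.595 0.136 0.148]
 [0.594 0.133 0.152]
 [0.594 0.13  0.154]
 [0.595 0.128 0.152]
 [0.596 0.126 0.148]
 [0.597 0.123 0.143]
 [0.597 0.12  0.146]
 [0.597 0.118 0.144]
 [0.592 0.139 0.147]
 [0.593 0.136 0.145]
 [0.592 0.133 0.149]
 [0.593 0.131 0.148]
 [0.59
[... 340 characters left out ...]
3 0.124 0.154]
 [0.592 0.121 0.152]
 [0.589 0.122 0.155]
 [0.588 0.118 0.151]
 [0.586 0.118 0.152]
 [0.585 0.115 0.149]
 [0.598 0.123 0.148]
 [0.595 0.125 0.152]
 [0.591 0.127 0.155]
 [0.59  0.124 0.153]
 [0.587 0.126 0.157]
 [0.586 0.123 0.153]
 [0.583 0.123 0.155]
 [0.583 0.119 0.151]
 [0.581 0.118 0.151]
 [0.595 0.129 0.152]
 [0.593 0.128 0.152]
 [0.59  0.129 0.155]
 [0.588 0.128 0.155]
 [0.586 0.128 0.156]
 [0.584 0.126 0.155]
 [0.584 0.122 0.15 ]
 [0.581 0.122 0.152]
 [0.579 0.122 0.154]
 [0.579 0.117 0.147]
 [0.598 0.129 0.147]
 [0.593 0.133 0.154]
 [0.593 0.13  0.151]
 [0.59  0.13  0.152]
 [0.588 0.129 0.152]]
rim bbox ((560.1597290039062, 30.953428268432617), 112.16590881347656) 3015
```

View pics/cropT.png

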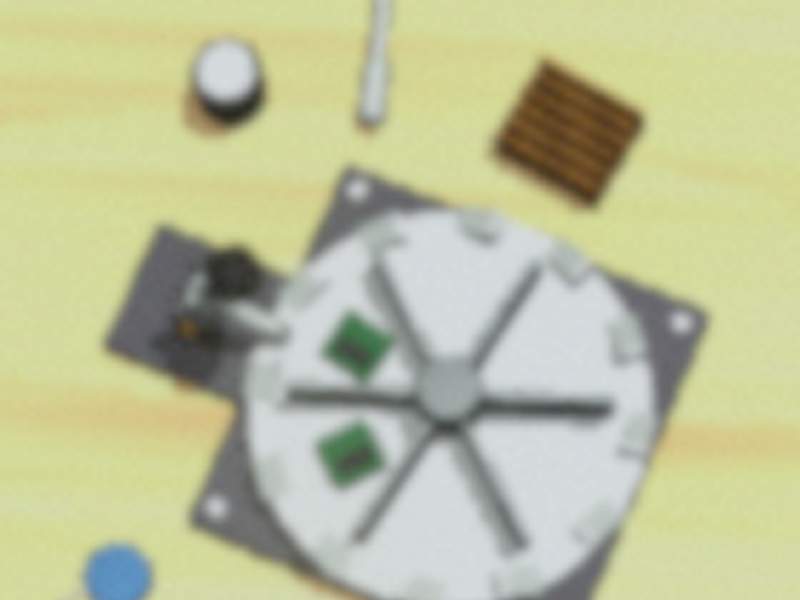

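The crop shows the hub at (448,385), the ball at (232,272), and the plate screws at (357,188), (682,322) and (215,508). Six walls are visible, with one wall tip at (612,408).

Run:
```python
from h import *
import pickle
T=pickle.load(open("top0.pkl","rb"))
k=140/800
P=lambda u,v,z: onz(T,225+u*k,185+v*k,z)[:2]
hub=P(448,385,.084); ball=P(232,272,.139)
a,b,c=P(357,188,.012),P(682,322,.012),P(215,508,.012)
print("hub",hub,"ball",ball,"r",np.linalg.norm(ball-hub),"screwcentre",(b+c)/2)
# +y dir from b->a and along a-c is x
d=a-b; e=a-c; print("yaw from y", np.arctan2(d[1],d[0])-np.pi/2, "from x", np.arctan2(e[1],e[0]), np.linalg.norm(d),np.linalg.norm(e))
d=ball-hub; yb=np.arctan2(d[1],d[0])-np.pi/2; print("yaw ball",yb)
C=(hub+(b+c)/2)/2; yaw=(np.arctan2((a-b)[1],(a-b)[0])-np.pi/2)
for n,u,v in(("1",538,268),("2",610,408),("3",518,545),("4",362,540),("5",290,395),("6",375,262)):
    p=P(u,v,.07)-hub; print(n,P(u,v,.07),np.linalg.norm(p),np.degrees(np.arctan2(p[1],p[0])))
s=get_state();from scipy.spatial.transform import Rotation as R
q=s["ee_rot"];print(R.from_quat(q[[1,2,3,0]]).as_matrix().round(3))
```

```text
hub [0.55234685 0.0246463 ] ball [0.58804639 0.12665503] r 0.10807515590453529 screwcentre [0.55217782 0.02451983]
yaw from y -0.3375543648841868 from x -0.3330037810859543 0.17722912299860463 0.17704215288430203
yaw ball -0.3366440903201402
1 [ 0.61563247 -0.01459978] 0.07446693518649494 -31.8047975027662
2 [ 0.54894296 -0.05325001] 0.0779706449711173 -92.50210376146713
3 [ 0.48002951 -0.0133553 ] 0.08169405555755045 -152.2787934411416
4 [0.47767402 0.06072923] 0.08293376067617528 154.20953269258055
5 [0.5454475  0.10035017] 0.07601760775384027 95.2073244369132
6 [0.61355631 0.06439649] 0.07298408132068497 33.0002028095692
[[-0.001 -0.967  0.256]
 [-0.002  0.256  0.967]
 [-1.     0.    -0.002]]
```

Emit:
arm_command(series=[{"dp":[0,-0.42,-0.27],"angular":[0,0,0],"gripper":0},{"dp":[0,-0.42,-0.27],"angular":[0,0,0],"gripper":0},{"dp":[0,-0.42,-0.27],"angular":[0,0,0],"gripper":0},{"dp":[0,-0.42,-0.27],"angular":[0,0,0],"gripper":0},{"dp":[0,-0.42,-0.27],"angular":[0,0,0],"gripper":0},{"dp":[0,-0.42,-0.27],"angular":[0,0,0],"gripper":0},{"dp":[0,-0.42,-0.27],"angular":[0,0,0],"gripper":0},{"dp":[0,0,0],"angular":[0.05,0,0],"gripper":0}])

```text
clock: 1.1
position: [0.4385, 0.2374, 0.2272]
ee_rot: [0.575, -0.41, 0.578, 0.409]
contact_force: [-1.1, -0.0, 0.3]
width: -0.0005
```

```bash
cat >> h.py <<'E'
from scipy.spatial.transform import Rotation as Rot
HUB=np.array([.5523,.0246]);YAW=-.336
def B(x,y,z): # base frame -> world
    c,s=np.cos(YAW),np.sin(YAW); return np.array([HUB[0]+c*x-s*y,HUB[1]+s*x+c*y,z])
def inB(p):
    c,s=np.cos(YAW),np.sin(YAW); d=np.array(p[:2])-HUB; return np.array([c*d[0]+s*d[1],-s*d[0]+c*d[1],p[2]])
def rep(*targets):
    s=get_state();q=s["ee_rot"];M=Rot.from_quat(q[[1,2,3,0]]).as_matrix()
    print("t",s["clock"],"pos",s["position"].round(4),"inB",inB(s["position"]).round(4),"F",s["contact_force"].round(2),"w",s["width"])
    print("jaw axis deg in B",np.degrees(np.arctan2(M[1,2],M[0,2])-YAW),"tilt",M[:,0].round(3))
    p=s["position"]
    for t in targets: print("dp units",(M.T@(t-p)/.12).round(3)); p=t
E
python3 -c "
from h import *
rep(B(0,.07,.2),B(0,.07,.128))"
```

```text
t 1.1 pos [0.4385 0.2374 0.2272] inB [-0.1777  0.1634  0.2272] F [-1.07 -0.03  0.32] w -0.0005067883162653015
jaw axis deg in B 90.0187063306818 tilt [-0.002 -0.004 -1.   ]
dp units [ 0.229 -1.48  -0.778]
dp units [ 0.6   -0.     0.002]
```

Emit:
arm_command(series=[{"dp":[0,-0.3,-0.156],"angular":[0,0,0],"gripper":0},{"dp":[0,-0.3,-0.156],"angular":[0,0,0],"gripper":0},{"dp":[0,-0.3,-0.156],"angular":[0,0,0],"gripper":0},{"dp":[0,-0.3,-0.156],"angular":[0,0,0],"gripper":0},{"dp":[0,-0.3,-0.156],"angular":[0,0,0],"gripper":0},{"dp":[0,0,0],"angular":[0,0,0],"gripper":0},{"dp":[0,0,0],"angular":[0,0,0],"gripper":0},{"dp":[0,0,0],"angular":[0,0,0],"gripper":0}])

```text
clock: 2.1
position: [0.579, 0.0843, 0.2233]
ee_rot: [0.574, -0.407, 0.58, 0.41]
contact_force: [-0.2, -0.3, 0.2]
width: -0.0001
```

```bash
python3 -c "
from h import *
rep(B(0,.065,.2),B(0,.065,.13))
im=get_image('wrist');cv2.imwrite('pics/w1.png',cv2.convertScaleAbs(im['image'],alpha=1.5))"
```

```text
t 2.1 pos [0.579  0.0843 0.2233] inB [0.0056 0.0651 0.2233] F [-0.2  -0.25  0.22] w -6.610992778145672e-05
jaw axis deg in B 89.88095150148497 tilt [-0.01  -0.002 -1.   ]
dp units [ 0.195  0.045 -0.   ]
dp units [ 0.583 -0.005  0.003]
```

View pics/w1.png

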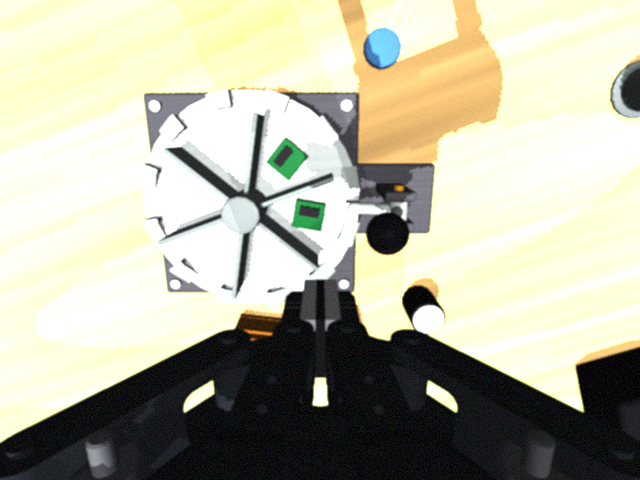

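The wrist view shows the hub at (241,214), the ball at (388,233), the screws at (154,105), (346,105), (344,285) and (176,284), and the wall tips. I'll cross-check the hub, screws and ball from it.

```bash
cat >> h.py <<'E'
def wrist():
    s=get_state();q=s["ee_rot"];W=np.eye(4);W[:3,:3]=Rot.from_quat(q[[1,2,3,0]]).as_matrix();W[:3,3]=s["position"]
    im=get_image("wrist");im["view"]=np.linalg.inv(W@np.array(im["mount"]));return im
E
python3 -c "
from h import *
im=wrist()
print('hub',onz(im,241,214,.084)); print('ball',inB(onz(im,388,233,.139)))
for u,v in((154,105),(346,105),(344,285),(176,284)): print(inB(onz(im,u,v,.012)))
for u,v in((258,114),(332,178),(318,266),(236,295),(162,240),(172,151)): p=inB(onz(im,u,v,.07)); print(p,np.degrees(np.arctan2(p[1],p[0])))
"
```

```text
hub [0.55147485 0.0263844  0.084     ]
ball [-0.0004269   0.10890133  0.139     ]
[-0.0890999  -0.08953427  0.012     ]
[-0.08870536  0.08820637  0.012     ]
[0.09047322 0.08916231 0.012     ]
[ 0.08940518 -0.08816781  0.012     ]
[-0.07785803  0.01619054  0.07      ] 168.25279006447494
[-0.02823476  0.07414332  0.07      ] 110.84749685860403
[0.0478178  0.06250148 0.07      ] 52.58159637482282
[ 0.07524249 -0.01059944  0.07      ] -8.018516032914837
[ 0.02424539 -0.07067921  0.07      ] -71.06627163060305
[-0.049873  -0.0539913  0.07     ] -132.7293682974866
```

Emit:
arm_command(series=[{"dp":[0.2,0.045,0],"angular":[0,0,0],"gripper":0},{"dp":[0.2,0,0],"angular":[0,0,0],"gripper":0},{"dp":[0.2,0,0],"angular":[0,0,0],"gripper":0},{"dp":[0.16,0,0],"angular":[0,0,0],"gripper":0},{"dp":[0,0,0],"angular":[0,0,0],"gripper":0},{"dp":[0,0,0],"angular":[0,0,0],"gripper":0},{"dp":[0,0,0],"angular":[0,0,0],"gripper":0},{"dp":[0,0,0],"angular":[0,0,0],"gripper":0}])

```text
clock: 3.2
position: [0.5728, 0.0906, 0.135]
ee_rot: [0.575, -0.411, 0.576, 0.411]
contact_force: [0.2, -0.3, 0.2]
width: -0.0
```

```bash
python3 -c "
from h import *
rep(B(0,.08,.13),B(0,.12,.13))"
```

```text
t 3.2 pos [0.5728 0.0906 0.135 ] inB [-0.0024  0.0691  0.135 ] F [ 0.24 -0.31  0.16] w -2.9192879250190485e-05
jaw axis deg in B 90.28854487693009 tilt [-0.001 -0.001 -1.   ]
dp units [ 0.042 -0.021  0.091]
dp units [-0.001 -0.002  0.333]
```

Emit:
arm_command(series=[{"dp":[0.04,-0.02,0.05],"angular":[0,0,0],"gripper":0},{"dp":[0,0,0.05],"angular":[0,0,0],"gripper":0},{"dp":[0,0,0.05],"angular":[0,0,0],"gripper":0},{"dp":[0,0,0.05],"angular":[0,0,0],"gripper":0},{"dp":[0,0,0.05],"angular":[0,0,0],"gripper":0},{"dp":[0,0,0.05],"angular":[0,0,0],"gripper":0},{"dp":[0,0,0.05],"angular":[0,0,0],"gripper":0},{"dp":[0,0,0.05],"angular":[0,0,0],"gripper":0}])

```text
clock: 4.2
position: [0.5924, 0.1384, 0.1305]
ee_rot: [0.575, -0.411, 0.576, 0.41]
contact_force: [-0.9, 0.4, -0.8]
width: -0.0001
```

```bash
python3 -c "
from h import *
rep(B(0,.12,.13),B(0,.128,.13))"
```

```text
t 4.2 pos [0.5924 0.1384 0.1305] inB [0.0004 0.1206 0.1305] F [-0.88  0.38 -0.82] w -8.919992413543216e-05
jaw axis deg in B 90.27029784103512 tilt [ 0.    -0.001 -1.   ]
dp units [ 0.004  0.003 -0.005]
dp units [-0.    -0.     0.067]
```

Emit:
arm_command(series=[{"dp":[0,0,0.04],"angular":[0,0,0],"gripper":0},{"dp":[0,0,0],"angular":[0,0,0],"gripper":0},{"dp":[0,0,0],"angular":[0,0,0],"gripper":0},{"dp":[0,0,-0.15],"angular":[0,0,0],"gripper":0},{"dp":[0,0,-0.25],"angular":[0,0,0],"gripper":0},{"dp":[-0.3,0,-0.35],"angular":[0,0,0],"gripper":0},{"dp":[-0.3,0,-0.4],"angular":[0,0,0],"gripper":0},{"dp":[-0.1,0,-0.3],"angular":[0,0,0],"gripper":0}])

```text
clock: 5.2
position: [0.5333, -0.0283, 0.2151]
ee_rot: [0.573, -0.412, 0.577, 0.412]
contact_force: [0.5, -0.3, 0.1]
width: 0.0004
```

```bash
python3 -c "
from h import *
rep(B(0.0,-.05,.2))
im=wrist();cv2.imwrite('pics/w2.png',cv2.convertScaleAbs(im['image'],alpha=1.5))
T=get_image('top')
for n,I in(('w',im),('T',T)):
    w=cloud(I); m=w[...,2]>.12
    b=w[m]; q=np.array([inB(p) for p in b]); q=q[(abs(q[:,0])<.03)&(q[:,1]>.08)&(q[:,1]<.2)&(q[:,2]<.17)]; print(n,len(q),np.median(q,0) if len(q) else '')
"
```

```text
t 5.2 pos [ 0.5333 -0.0283  0.2151] inB [-0.0005 -0.0562  0.2151] F [ 0.49 -0.29  0.14] w 0.0003520983042462085
jaw axis deg in B 90.48839867867883 tilt [-0.005 -0.004 -1.   ]
dp units [ 0.126 -0.005  0.052]
w 142 [-0.00054668  0.15495675  0.1226385 ]
T 86 [-0.00152997  0.16506924  0.14109501]
```

View pics/w2.png

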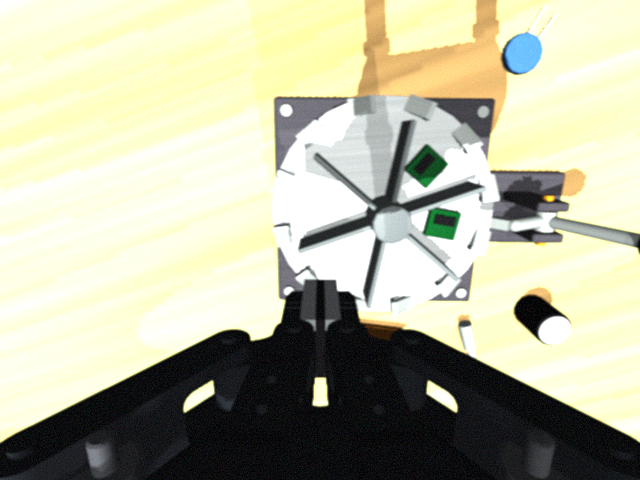

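The ball now sits at base y ≈ 0.165, so the pawl is tipped back, and the wheel hasn't moved. The wall I'll push is the one at (370,300) in this view, at about -70°.

Emit:
arm_command(series=[{"dp":[0,-0.2,0.07],"angular":[0,0,0],"gripper":0},{"dp":[0,-0.19,0.07],"angular":[0,0,0],"gripper":0},{"dp":[0,0,0],"angular":[0,0,0],"gripper":0},{"dp":[0.35,0,0],"angular":[0,0,0],"gripper":0},{"dp":[0.35,0,0],"angular":[0,0,0],"gripper":0},{"dp":[0.35,0,0],"angular":[0,0,0],"gripper":0},{"dp":[0,0,0],"angular":[0,0,0],"gripper":0},{"dp":[0,0,0],"angular":[0,0,0],"gripper":0}])

```text
clock: 6.3
position: [0.5754, -0.0309, 0.0862]
ee_rot: [0.572, -0.409, 0.58, 0.411]
contact_force: [-0.1, 0.7, 0.4]
width: -0.0001
```

```bash
python3 -c "
from h import *
rep(B(0.046,-.039,.09),B(.046,-.039,.052),B(.006,-.060,.052))"
```

```text
t 6.3 pos [ 0.5754 -0.0309  0.0862] inB [ 0.0401 -0.0447  0.0862] F [-0.05  0.75  0.36] w -5.807522324028032e-05
jaw axis deg in B 90.11916597954713 tilt [-0.01  -0.005 -1.   ]
dp units [-0.032 -0.049  0.048]
dp units [ 0.317 -0.002  0.002]
dp units [ 0.004  0.334 -0.174]
```

Emit:
arm_command(series=[{"dp":[0,-0.055,0.055],"angular":[0,0,0],"gripper":0},{"dp":[0.14,0,0],"angular":[0,0,0],"gripper":0},{"dp":[0.15,0,0],"angular":[0,0,0],"gripper":0},{"dp":[0,0,0],"angular":[0,0,0],"gripper":0},{"dp":[0,0.04,-0.02],"angular":[0,0,0],"gripper":0},{"dp":[0,0.04,-0.02],"angular":[0,0,0],"gripper":0},{"dp":[0,0.04,-0.02],"angular":[0,0,0],"gripper":0},{"dp":[0,0.04,-0.02],"angular":[0,0,0],"gripper":0}])

```text
clock: 7.3
position: [0.566, -0.03, 0.0556]
ee_rot: [0.575, -0.412, 0.577, 0.408]
contact_force: [2.7, 0.6, -0.4]
width: 0.0001
```

```bash
python3 -c "
from h import *
rep(B(.006,-.060,.052))"
```

```text
t 7.3 pos [ 0.566  -0.03    0.0556] inB [ 0.031  -0.047   0.0556] F [ 2.71  0.62 -0.35] w 0.00010086630507670701
jaw axis deg in B 90.1550038448119 tilt [ 0.002 -0.007 -1.   ]
dp units [ 0.03   0.208 -0.108]
```

Emit:
arm_command(series=[{"dp":[0,0.035,-0.018],"angular":[0,0,0],"gripper":0},{"dp":[0,0.035,-0.018],"angular":[0,0,0],"gripper":0},{"dp":[0,0.035,-0.018],"angular":[0,0,0],"gripper":0},{"dp":[0,0.035,-0.018],"angular":[0,0,0],"gripper":0},{"dp":[0,0.03,-0.015],"angular":[0,0,0],"gripper":0},{"dp":[0,0.02,-0.01],"angular":[0,0,0],"gripper":0},{"dp":[0,0,0],"angular":[0,0,0],"gripper":0},{"dp":[0,0,0],"angular":[0,0,0],"gripper":0}])

```text
clock: 8.3
position: [0.5407, -0.0339, 0.0566]
ee_rot: [0.577, -0.413, 0.575, 0.407]
contact_force: [2.3, 1.1, 0.9]
width: 0.0002
```

```bash
python3 -c "
from h import *
rep(B(.006,-.060,.052))"
```

```text
t 8.3 pos [ 0.5407 -0.0339  0.0566] inB [ 0.0084 -0.059   0.0566] F [2.27 1.08 0.87] w 0.0001775314035551071
jaw axis deg in B 90.11994986357372 tilt [ 0.007 -0.007 -1.   ]
dp units [ 0.038  0.02  -0.008]
```

Emit:
arm_command(series=[{"dp":[0,0.018,-0.008],"angular":[0,0,0],"gripper":0},{"dp":[0,0,0],"angular":[0,0,0],"gripper":0},{"dp":[0,-0.04,0.02],"angular":[0,0,0],"gripper":0},{"dp":[0,-0.06,0.03],"angular":[0,0,0],"gripper":0},{"dp":[-0.35,0,0],"angular":[0,0,0],"gripper":0},{"dp":[-0.4,0,0],"angular":[0,0,0],"gripper":0},{"dp":[-0.4,0,0],"angular":[0,0,0],"gripper":0},{"dp":[-0.1,0,0],"angular":[0,0,0],"gripper":0}])

```text
clock: 9.3
position: [0.5509, -0.0309, 0.2081]
ee_rot: [0.574, -0.411, 0.578, 0.409]
contact_force: [-0.3, 0.1, -0.6]
width: 0.0002
```

```bash
python3 -c "
from h import *
rep(B(.0,.235,.21))
im=wrist();cv2.imwrite('pics/w3.png',cv2.convertScaleAbs(im['image'],alpha=1.5))
import pickle;pickle.dump(im,open('w3.pkl','wb'))"
```

```text
t 9.3 pos [ 0.5509 -0.0309  0.2081] inB [ 0.017  -0.0528  0.2081] F [-0.27  0.13 -0.63] w 0.00016781499570511836
jaw axis deg in B 90.1674421255952 tilt [-0.002 -0.006 -1.   ]
dp units [-0.031  0.135  2.399]
```

View pics/w3.png

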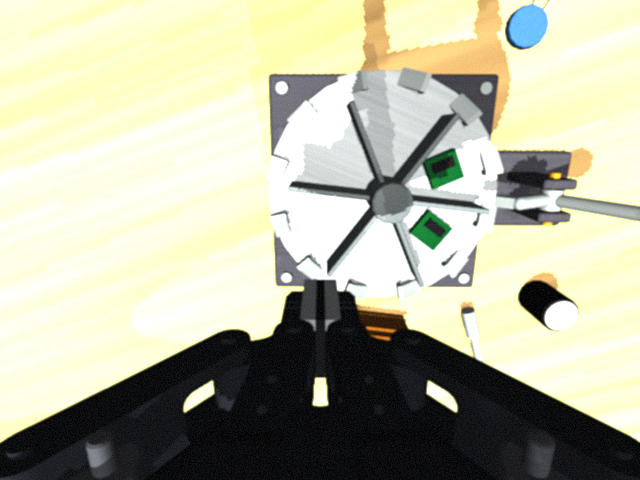

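The wheel has turned. The wall tips are now at about (293,184), (351,103), (450,118), (485,209), (417,282) and (331,270).

```bash
python3 -c "
from h import *
import pickle;im=pickle.load(open('w3.pkl','rb'))
a=[]
for u,v in((293,184),(351,103),(450,118),(485,209),(417,282),(331,270)):
    p=inB(onz(im,u,v,.07)); t=np.degrees(np.arctan2(p[1],p[0])); a.append((t+75+23+30)%60-23-30); print(p,t,a[-1])
print(np.radians(np.mean(a)))"
```

```text
[-0.01257516 -0.07487228  0.07      ] -99.5341165627528 -24.5341165627528
[-0.0718709  -0.03147857  0.07      ] -156.34717546474667 -21.34717546474667
[-0.06163243  0.04169897  0.07      ] 145.9186972719444 -19.08130272805556
[0.00653701 0.07603312 0.07      ] 85.08603331369163 -19.913966686308356
[0.06883053 0.02726997 0.07      ] 21.612980272554896 -23.387019727445107
[ 0.05851066 -0.04462393  0.07      ] -37.33143519008806 -22.331435190088058
-0.37988550369455465
```

Emit:
arm_command(series=[{"dp":[-0.05,0.03,0.4],"angular":[0,0,0],"gripper":0},{"dp":[0,0.03,0.4],"angular":[0,0,0],"gripper":0},{"dp":[0,0.03,0.4],"angular":[0,0,0],"gripper":0},{"dp":[0,0.03,0.4],"angular":[0,0,0],"gripper":0},{"dp":[0,0.03,0.4],"angular":[0,0,0],"gripper":0},{"dp":[0,0,0.4],"angular":[0,0,0],"gripper":0},{"dp":[0,0,0.2],"angular":[0,0,0],"gripper":0},{"dp":[0,0,0],"angular":[0,0,0],"gripper":0}])

```text
clock: 10.35
position: [0.6333, 0.2773, 0.1938]
ee_rot: [0.566, -0.407, 0.587, 0.412]
contact_force: [0.6, -0.3, 0.2]
width: 0.0
```

```bash
python3 -c "
from h import *
rep(B(.0,.22,.21),B(0,.22,.127),B(0,.145,.127))"
```

```text
t 10.35 pos [0.6333 0.2773 0.1938] inB [-0.0068  0.2653  0.1938] F [ 0.6  -0.3   0.18] w 3.907794631812752e-05
jaw axis deg in B 90.05073629687564 tilt [-0.028 -0.013 -1.   ]
dp units [-0.128 -0.053 -0.38 ]
dp units [ 0.691 -0.016  0.015]
dp units [ 0.014  0.    -0.625]
```

Emit:
arm_command(series=[{"dp":[0,-0.055,-0.18],"angular":[0,-0.014,-0.014],"gripper":0},{"dp":[0,0,-0.18],"angular":[0,0,0],"gripper":0},{"dp":[0,0,0],"angular":[0,0,0],"gripper":0},{"dp":[0.18,0,0],"angular":[0,0,0],"gripper":0},{"dp":[0.18,0,0],"angular":[0,0,0],"gripper":0},{"dp":[0.18,0,0],"angular":[0,0,0],"gripper":0},{"dp":[0,0,0],"angular":[0,0,0],"gripper":0},{"dp":[0,0,0],"angular":[0,0,0],"gripper":0}])

```text
clock: 11.35
position: [0.622, 0.2295, 0.1218]
ee_rot: [0.574, -0.407, 0.581, 0.41]
contact_force: [0.1, -0.7, -0.2]
width: 0.0002
```

```bash
python3 -c "
from h import *
rep(B(0,.195,.125),B(0,.145,.128))"
```

```text
t 11.35 pos [0.622  0.2295 0.1218] inB [-0.0017  0.2164  0.1218] F [ 0.12 -0.72 -0.16] w 0.00021434810831464743
jaw axis deg in B 89.8425521054021 tilt [-0.01  -0.003 -1.   ]
dp units [-0.026 -0.015 -0.178]
dp units [-0.023 -0.001 -0.417]
```

Emit:
arm_command(series=[{"dp":[-0.03,-0.015,-0.07],"angular":[0,0,0],"gripper":0},{"dp":[0,0,-0.07],"angular":[0,0,0],"gripper":0},{"dp":[0,0,-0.05],"angular":[0,0,0],"gripper":0},{"dp":[0,0,-0.05],"angular":[0,0,0],"gripper":0},{"dp":[0,0,-0.05],"angular":[0,0,0],"gripper":0},{"dp":[0,0,-0.05],"angular":[0,0,0],"gripper":0},{"dp":[0,0,-0.05],"angular":[0,0,0],"gripper":0},{"dp":[0,0,-0.05],"angular":[0,0,0],"gripper":0}])

```text
clock: 12.35
position: [0.6097, 0.1814, 0.1349]
ee_rot: [0.581, -0.407, 0.574, 0.41]
contact_force: [-0.7, 0.3, 1.1]
width: -0.0002
```

```bash
python3 -c "
from h import *
rep(B(0,.145,.128))"
```

```text
t 12.35 pos [0.6097 0.1814 0.1349] inB [0.0025 0.167  0.1349] F [-0.67  0.31  1.13] w -0.00023509800741818956
jaw axis deg in B 89.7474799893266 tilt [ 0.006  0.01  -1.   ]
dp units [ 0.055  0.02  -0.184]
```

Emit:
arm_command(series=[{"dp":[0.03,0.02,-0.04],"angular":[0,0,0],"gripper":0},{"dp":[0.02,0,-0.04],"angular":[0,0,0],"gripper":0},{"dp":[0,0,-0.04],"angular":[0,0,0],"gripper":0},{"dp":[0,0,-0.04],"angular":[0,0,0],"gripper":0},{"dp":[0,0,-0.02],"angular":[0,0,0],"gripper":0},{"dp":[0,0,0],"angular":[0,0,0],"gripper":0},{"dp":[0,0,0.1],"angular":[0,0,0],"gripper":0},{"dp":[0,0,0.25],"angular":[0,0,0],"gripper":0}])

```text
clock: 13.35
position: [0.6127, 0.1988, 0.1271]
ee_rot: [0.581, -0.405, 0.576, 0.409]
contact_force: [0.8, 0.3, 0.6]
width: -0.0
```

Emit:
arm_command(series=[{"dp":[0,0,0.3],"angular":[0,0,0],"gripper":0},{"dp":[-0.3,0,0.2],"angular":[0,0,0],"gripper":0},{"dp":[-0.3,0.3,0],"angular":[0,0,0],"gripper":0},{"dp":[-0.2,0.3,0],"angular":[0,0,0],"gripper":0},{"dp":[0,0.3,0],"angular":[0,0,0],"gripper":0},{"dp":[0,0.3,0],"angular":[0,0,0],"gripper":0},{"dp":[0,0,0],"angular":[0,0,0],"gripper":0},{"dp":[0,0,0],"angular":[0,0,0],"gripper":0}])

```text
clock: 14.35
position: [0.4971, 0.3169, 0.227]
ee_rot: [0.582, -0.406, 0.572, 0.412]
contact_force: [0.5, -0.2, -0.2]
width: 0.0001
```

```bash
python3 -c "
from h import *
rep()
T=get_image('top');S=get_image('side')
for n,I in(('T',T),('S',S)):
    w=cloud(I); q=np.array([inB(p) for p in w[w[...,2]>.12]]); q=q[(abs(q[:,0])<.03)&(q[:,1]>.07)&(q[:,1]<.2)&(q[:,2]<.17)]; print(n,len(q),np.median(q,0))
for n,(u,v) in dict(hs=(324,208),cap=(246,286),elec=(265,199),spool=(172,241),grille=(132,304),trafo=(483,311)).items(): print(n,dep(T,u,v).round(3))
im=T['image'][185:290,225:365];cv2.imwrite('pics/t2.png',cv2.convertScaleAbs(cv2.resize(im,(800,600),interpolation=cv2.INTER_CUBIC),alpha=1.8))
import pickle;d=cv2.absdiff(T['image'],pickle.load(open('top0.pkl','rb'))['image']).max(2);print('diff around nutdriver',d[130:210,285:302].max())
"
```

```text
t 14.35 pos [0.4971 0.3169 0.227 ] inB [-0.1485  0.2577  0.227 ] F [ 0.51 -0.16 -0.2 ] w 0.00014421524328294937
jaw axis deg in B 89.90842031442281 tilt [ 0.008  0.015 -1.   ]
T 86 [-0.00084129  0.10662243  0.14765928]
S 0 [nan nan nan]
hs [ 0.697 -0.024  0.028]
cap [0.46  0.18  0.016]
elec [0.709 0.145 0.043]
spool [0.478 0.284 0.484]
grille [0.391 0.494 0.008]
trafo [ 0.429 -0.473  0.044]
diff around nutdriver 6
  return _methods._mean(a, axis=axis, dtype=dtype,
  ret = um.true_divide(
```

View pics/t2.png

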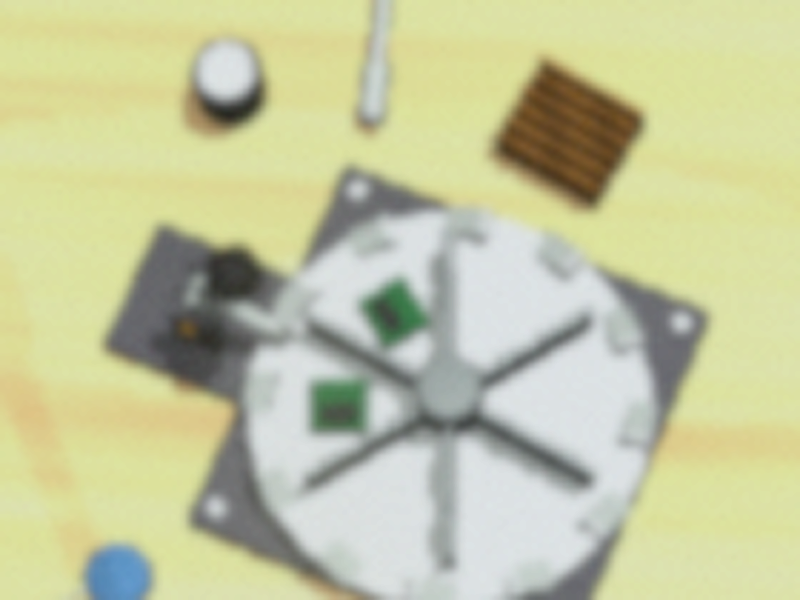

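The ball is back at crop (232,272), the same pixel as at the start. The walls and green fillings have turned clockwise, and the bystanders look unchanged. One last number check before I hand it in.

```bash
python3 -c "
from h import *
import pickle
A=pickle.load(open('top0.pkl','rb'))['image'];T=get_image('top');Bm=T['image']
t=A[225:241,257:274]; r=cv2.matchTemplate(Bm[219:247,251:280],t,cv2.TM_SQDIFF);print('ball shift px',np.array(cv2.minMaxLoc(r)[2])-6)
k=.175;a=[]
for u,v in((447,250),(590,320),(590,482),(445,565),(305,487),(310,322)):
    p=inB(onz(T,225+u*k,185+v*k,.07)); a.append((np.degrees(np.arctan2(p[1],p[0]))+75+53)%60-53)
print(np.round(a,1),np.radians(np.mean(a)))
from rig import sign_off
m=np.abs(np.array(cv2.minMaxLoc(r)[2])-6).max()<=1
if m and -.5<np.radians(np.mean(a))<-.3: print('signing',sign_off())
"
```

```text
ball shift px [0 0]
[-21.3 -25.  -25.3 -23.  -17.7 -18.9] -0.3817504379540082
the job is handed in; nothing more can be done
signing None
```

I completed all three steps and handed the job in at about 14 s of the 59 s allowed. With the gripper closed, one fingertip pushed the lever open, pushed a compartment wall clockwise one notch, then pushed the lever back.

- **Pawl:** the ball's position in the top picture is unchanged from the start (0 px shift), so the pawl reads as fully down. The side camera had no depth reading on the ball at the end, so this rests on the top camera alone.
- **Wheel:** measured at about -0.38 rad before the pawl was dropped and again at the end. The allowed range is -0.545 to -0.28, and the pawl needs -0.52 to -0.30 to lie fully down. Single walls scattered by about ±4°, so the figure is an average.
- **Forces:** tool readings at the end of each move stayed below about 3 N. I didn't record the peaks between them.
- **Bystanders:** the heatsink, capacitor, electrolytic, grille, transformer and nut driver look unmoved. The heatsink and capacitor heights differed by 7–11 mm between depth readings; I took that as noise because their horizontal positions agreed within 3 mm. The arm hid the spool in the last picture, so I couldn't recheck it, but no move was aimed near it.

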